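Find the worn guide carriage by its side play and set it aside

ROBOT

A 6-joint arm with a two-finger parallel gripper is mounted at the origin on the work surface. World frame = base frame: x ahead of the robot, y to its left, z up, the work surface at z = 0. Lengths are in mm, angles in rad, forces in N, time in s.
With the tool pointing down it reaches from about 400 to 925 mm from the base axis. Payload 12.5 kg.
Tool frame: the origin (TCP) lies midway between the tips of the shut fingers; the grasp point (between the pads) lies env.grasp_offset behind it (env.grasp_offset is the distance from the TCP to the grasp point, in mm); x points along the fingers, y is the direction in which the jaws open and shut, and the axes are right-handed (so a half turn about x gives the same grasp; the last joint's range is limited). The gripper opens to 95 mm and grips with 3 to 60 N. Pads are 20 mm wide; open, the fingers measure 119 mm over their backs; the gripper's body (75 mm by 180 mm) begins 59 mm behind the grasp point.
Start: joints at [1.233, 0.491, 1.559, -0, 1.092, -0.106], TCP at [143.563, 608.306, 214.661] pointing down, gripper open.
Joint ranges: [-3.1, 3.1], [-0.84, 2.19], [0.05, 2.79], [-1.13, 4.28], [0.06, 2.93], [-2.69, 2.69]. Speed limits (rad/s): [2.22, 2.22, 2.79, 3.14, 3.14, 3.14].

INTERFACE

Orientations are given as [roll, pitch, yaw] about the fixed x, y, z axes, in that order (R = Rz(yaw) Ry(pitch) Rx(roll)).
In Python, from cell import env gives the robot as it stands.
- The arm moves only by the tool apply_moves, never from a script. Its arguments are lists of equal length, an entry for each row: "offset": the shift along the world's x, y, z in units of 25 mm (1.0 is 25 mm), a list of three; "yaw": the turn about the world's z in units of 6 degrees (1.0 is 6 degrees); "jaw": the closure, from -1 (fully open) to 1 (shut), so that 0 is half open. A call has 1 to 20 rows; each row is the pose to reach, as a shift and turn from the pose measured when the call began; what a row does not reach only later rows make up. A row lasts 1/8 s, in which the tool goes at most 62.5 mm and 10.7 degrees, less where a joint would pass 70% of its speed; a pose out of reach is approached as far as the arm can. A call with a gripper value outside its range is refused whole. The fingers move at their own pace and stop on an object; the grip force is fixed at half the most. Time passes only in rows, so rows that repeat a pose let the fingers close. It gives the time, the measured TCP pose, the force and the opening at its end, in the units of the state.
- env.state(): the state, without advancing time (a new reading comes with each control period).
- env.read_camera(name): name is "scene" or "side" or "wrist"; returns a dict with "frame" (384x512x3 uint8, red, green, blue), "fx", "fy", "cx", "cy" (pixels), "xyz" and "rotation" of the camera in the world; the wrist camera has in their place "hand_eye" (4x4, takes a point from camera to tool coordinates, whose origin is the TCP and whose axes are the tool frame's). Camera axes: x right, y down, z forward; pixel columns grow to the right and rows downward; lengths in mm; the calibration is good to about 2 mm. A picture is of the moment at which its call begins: read the wrist's pose just before it. There is no depth.
- env.job_done(): hands the job in, once; it reports no verdict.
The state is a dict: "t": time; "joints": joint angles; "qvel": joint speeds; "tau": joint torques, N m; "eef_pos": TCP position; "tcp_rot": TCP orientation; "ft_force": force on the tool from outside, world axes, zero at the start; "moment": the same for the moment, N m; "opening": opening from 0.0 (shut) to 1.0 (fully open).
Only numpy, scipy, OpenCV 4.12 (cv2) and the standard library are available. Lean on these libraries where they do the work, as an engineer would, in place of code of your own. Each camera call takes 0.05 s, during which the arm holds its last target.

TASK

One of the three carriages on the printer's guide rails has worn liners: wiggle them gently from side to side on their rails to feel which one has the play. Slide that one off the open end of its rail and set it down upright in the repairs tray, leaving the two sound carriages on their rails where they are. Use a light hand so that no rail or liner is forced, and do not drop the carriage or disturb the two printed towers.

Things in the scene. Friction and masses are not known exactly. Their poses are not given: they have to be found in the camera images.
- jig: fixed aluminium plate, 270 x 195 mm, its top 15 mm above the bench, with three steel rails 20 mm wide, their tops 36 mm above the bench. Origin: on the bench below its middle; x across the rails, y along them. Rails at x = -85, 0, +85 mm run from y = -85 mm (open end, free beyond) to +80 mm (stop bar, top 45 mm above the bench). One carriage on each, anywhere along it
- carriage_a_mid (a point): steel guide carriage wrapped round its rail: 44 mm wide (its x, across the rail), 60 long (y, along it), 42 high, about 0.26 kg, black end caps, grey 40 mm wide plate on top from 31 mm up. Point: its centre, 21 mm above its underside. On the rail its underside hangs 4 mm above the plate. Gripped by its smooth 44 mm sides. It cannot lift off, only slide off the rail's open end (little drag)
- carriage_b_mid (a point): another carriage like carriage_a, same looks, size, point and axes
- carriage_c_mid (a point): another carriage like carriage_a, same looks, size, point and axes. Any one of the three carriages may be the worn one, on any rail; they look alike. From stop to stop across its rail a sound carriage shifts about 1 mm, a worn one about 3 mm. A worn one's lower edges are worn too: on a flat floor it stands 2.5 mm lower than a sound one
- tray: open grey plastic repairs tray, empty, fixed to the bench, 170 (x) x 140 (y) x 35 mm high outside, walls and floor 4 mm thick. Origin: on the bench under its middle
- tower_white: white printed show tower, 46 mm square foot, 91 mm high, a bystander. Origin: centre of its foot
- tower_orange: orange printed show tower, same size, a bystander. Origin: centre of its foot
Not all that is in view belongs to the job. What is shaped like the part that bears carriage_b_mid but green or yellow is not meant. What is shaped like the part that bears carriage_a_mid but blue is not meant.

How it is judged:
By the outcome, as a careful person would: the job done as asked, in the order asked, and still so for the second after the job is handed in, with the robot touching nothing.
It also fails if it takes over 67 s, if anything falls off the work surface, if the arm or the gripper's body presses on something with over 40 N, if the wrist force passes 120 N, or if a joint passes its speed limit or range.

## Working session

There is one attempt and no reset: what is moved stays moved. The work goes in short steps, Python scripts to look and compute and a tool call to move; the robot and the scene stay as the last step left them, time stands still between calls to the robot, and variables do not carry over. Pictures are saved under pics/ and viewed, and the job is handed in when it is done.

Besides the shell and the picture viewer there is one more tool, called after "Emit:" in YAML: its name, and indented under it one key for each argument. apply_moves: Moves the arm, as the interface text tells. Its arguments: {"type":"object","properties":{"offset":{"type":"array"},"yaw":{"type":"array"},"jaw":{"type":"array"}},"required":["offset","yaw","jaw"]}

```bash
ls; mkdir -p pics; python3 - <<'E'
from cell import env
import cv2
s=env.state();print(s, env.grasp_offset)
for n in ["scene","side","wrist"]:
    c=env.read_camera(n)
    cv2.imwrite(f"pics/{n}0.png",c["frame"][:,:,::-1])
    print(n,{k:v for k,v in c.items() if k!="frame"})
E
```

```text
pics
{'t': 0.0, 'joints': array([ 1.23338859e+00,  4.91583762e-01,  1.55946110e+00, -1.75947771e-05,
        1.09168447e+00, -1.05610231e-01]), 'qvel': array([-0.00122393, -0.00034514, -0.0006764 ,  0.00023773,  0.00026337,
        0.00078353]), 'tau': array([ 1.89637984e-03, -6.12669969e+01, -2.58182931e+01,  6.93268608e-02,
        4.83050756e-02, -1.10080869e-04]), 'eef_pos': array([143.4860624 , 608.05405178, 214.04269916]), 'tcp_rot': array([-1.6626792 ,  1.56965955, -1.8944686 ]), 'ft_force': array([ 0.41992039, -0.71557855,  0.42134173]), 'moment': array([ 0.02215986,  0.00690943, -0.07056195]), 'opening': 0.9980885859248487} 18.8
scene {'fx': 350.85664872001615, 'fy': 350.85664872001615, 'cx': 254.18575016601983, 'cy': 184.58791396890194, 'xyz': array([ 936.63120604, -491.72331568,  555.77057723]), 'rotation': array([-2.35840743e+00,  1.42596773e-03,  8.52294356e-01])}
side {'fx': 443.4856373711582, 'fy': 443.4856373711582, 'cx': 257.58840018427315, 'cy': 192.440335360373, 'xyz': array([232.86761898, 721.07837575, 726.82463001]), 'rotation': array([-2.21288819,  0.01355298, -2.80495825])}
wrist {'fx': 304.0383164847306, 'fy': 304.0383164847306, 'cx': 259.80295895615933, 'cy': 191.90535129099183, 'hand_eye': array([[-2.94333852e-04, -2.82191065e-01,  9.59358179e-01,
        -1.70672065e+02],
       [ 9.99999417e-01, -1.07978524e-03, -1.08114628e-05,
        -1.38595958e+00],
       [ 1.03895170e-03,  9.59357617e-01,  2.82191218e-01,
        -8.00024789e+01],
       [ 0.00000000e+00,  0.00000000e+00,  0.00000000e+00,
         1.00000000e+00]])}
```

View pics/scene0.png

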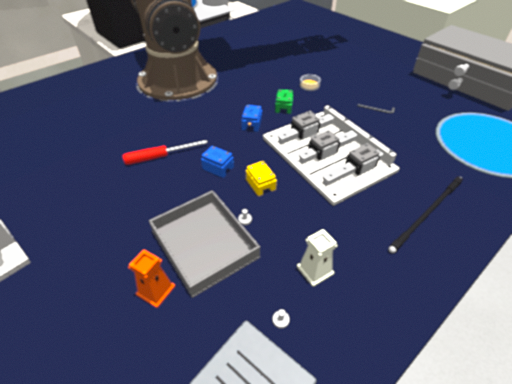

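View pics/side0.png

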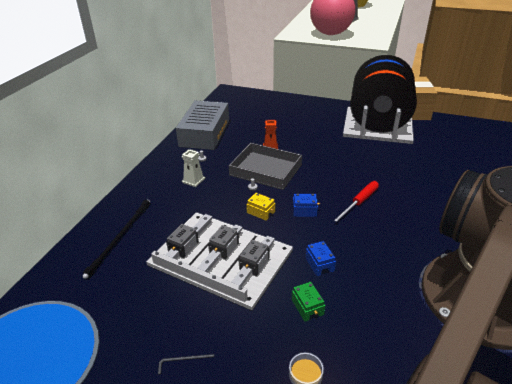

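View pics/wrist0.png

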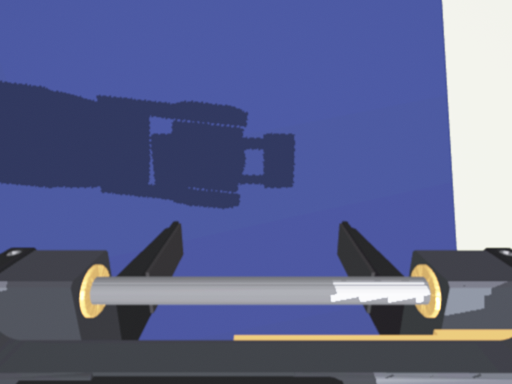

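The pictures show the jig with three carriages: in scene its plate is around (330,150), in side around (220,255). The tray is at scene (205,240), the white tower at (318,257) and the orange tower at (152,278). Next I'll enlarge crops.

```bash
cat > h.py <<'E'
import numpy as np, cv2
from scipy.spatial.transform import Rotation as R
def crop(src,x0,y0,x1,y1,k,out):
    im=cv2.imread(src)[y0:y1,x0:x1]
    im=cv2.resize(im,None,fx=k,fy=k,interpolation=cv2.INTER_CUBIC)
    for x in range((x0+9)//10*10,x1,10):
        cv2.line(im,((x-x0)*k,0),((x-x0)*k,5 if x%50 else 15),(0,255,255),1)
        if x%20==0: cv2.putText(im,str(x),((x-x0)*k,16),0,.4,(0,255,255),1)
    for y in range((y0+9)//10*10,y1,10):
        cv2.line(im,(0,(y-y0)*k),(5,(y-y0)*k),(0,255,255),1)
        if y%20==0: cv2.putText(im,str(y),(6,(y-y0)*k+4),0,.4,(0,255,255),1)
    cv2.imwrite(out,im)
CAM={'scene':(350.85664872,254.18575,184.587914,[936.63120604,-491.72331568,555.77057723],[-2.35840743e+00,1.42596773e-03,8.52294356e-01]),
'side':(443.48563737,257.5884,192.44033536,[232.86761898,721.07837575,726.82463001],[-2.21288819,0.01355298,-2.80495825])}
def ray(cam,u,v):
    f,cx,cy,p,r=CAM[cam]
    return np.array(p),R.from_euler('xyz',r).apply([(u-cx)/f,(v-cy)/f,1])
def at(cam,u,v,z):
    p,d=ray(cam,u,v); return (p+d*(z-p[2])/d[2])
def proj(cam,P):
    f,cx,cy,p,r=CAM[cam]
    q=R.from_euler('xyz',r).inv().apply(np.atleast_2d(P)-np.array(p))
    return np.c_[f*q[:,0]/q[:,2]+cx,f*q[:,1]/q[:,2]+cy]
E
python3 - <<'E'
from h import *
crop('pics/side0.png',140,205,300,310,5,'pics/s1.png')
crop('pics/scene0.png',255,95,405,205,5,'pics/c1.png')
crop('pics/scene0.png',120,180,350,320,3,'pics/c2.png')
E
```

```text
(no output)
```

View pics/s1.png

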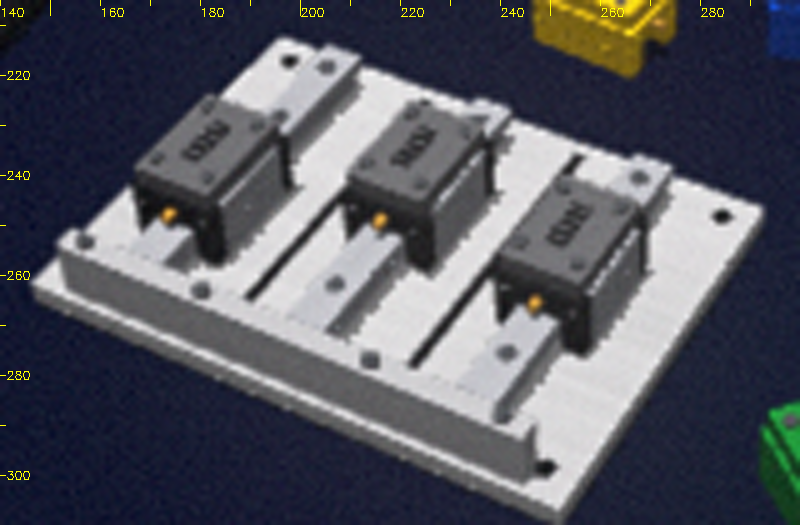

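View pics/c1.png

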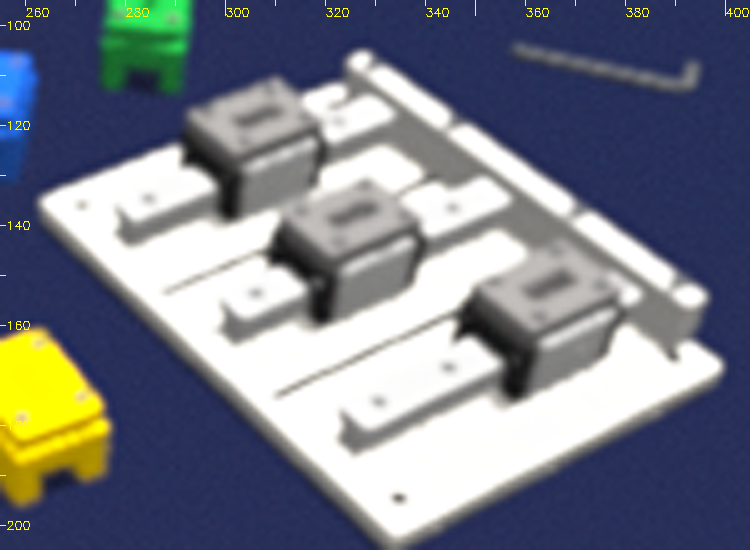

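View pics/c2.png

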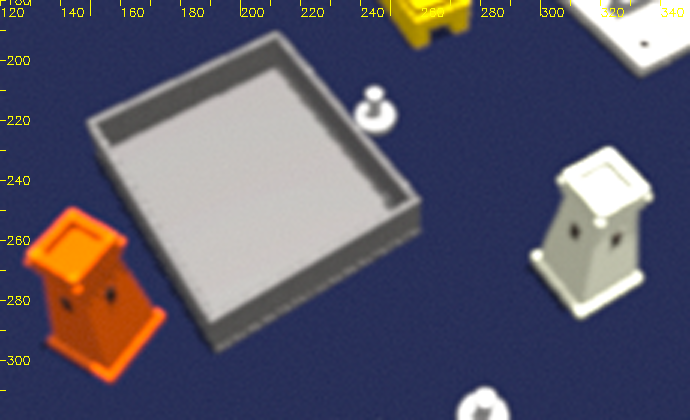

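```bash
python3 - <<'E'
from h import *
from scipy.optimize import least_squares
L=np.array([[-135,97.5],[-135,-97.5],[135,-97.5],[135,97.5]])
sd={0:None}
side=[(147,261),(197,212.6),(292.6,247),(252,308)]
for p in side: print('side',at('side',*p,15).round())
for p in [(263,135.6),(333,204),(399.4,168)]: print('scene',at('scene',*p,15).round())
for n,c in (('side',[(182.4,234.6),(224.2,236),(254.6,250.6)]),('scene',[(364,153),(324.4,139),(306,119)])):
  for p in c: print(n,'car',at(n,*p,61).round(1))
# tray rim corners z=35, scene c2: px=120+X/3,180+Y/3
for X,Y in [(87,122),(277,32),(420,200),(212,328)]: print('tray',at('scene',120+X/3,180+Y/3,35).round(1))
for X,Y in [(48,340),(110,382),(165,315)]: print('or foot',at('scene',120+X/3,180+Y/3,4).round(1))
for X,Y in [(533,256),(582,316),(643,277)]: print('wh foot',at('scene',120+X/3,180+Y/3,4).round(1))
for X,Y in [(375,115)]: print('knob',at('scene',120+X/3,180+Y/3,5).round(1))
E
```

```text
side [706. 144.  15.]
side [674. -46.  15.]
side [411.  -2.  15.]
side [440. 191.  15.]
scene [414.  -6.  15.]
scene [680. -53.  15.]
scene [709. 146.  15.]
side car [643.   84.5  61. ]
side car [552.6  59.2  61. ]
side car [473.1  81.1  61. ]
scene car [650.2  76.4  61. ]
scene car [560.5  49.3  61. ]
scene car [478.6  76.1  61. ]
tray [ 486.9 -365.    35. ]
tray [ 502.3 -227.4   35. ]
tray [ 670.1 -245.9   35. ]
tray [ 657.9 -385.3   35. ]
or foot [ 586.4 -452.9    4. ]
or foot [ 631.4 -439.2    4. ]
or foot [ 616.7 -394.7    4. ]
wh foot [ 729.2 -207.1    4. ]
wh foot [ 775.3 -214.6    4. ]
wh foot [ 782.  -168.4    4. ]
knob [ 583.6 -208.7    5. ]
```

```bash
python3 - <<'E'
from h import *
from scipy.optimize import least_squares
L={'side':([[-135,-97.5],[-135,97.5],[135,-97.5],[135,97.5]],[(292.6,247),(252,308),(197,212.6),(147,261)]),
'scene':([[-135,-97.5],[135,-97.5],[135,97.5]],[(263,135.6),(333,204),(399.4,168)])}
def W(p,l,z):
    l=np.array(l,float);c,s=np.cos(p[2]),np.sin(p[2])
    return np.c_[p[0]+c*l[:,0]-s*l[:,1],p[1]+s*l[:,0]+c*l[:,1],np.full(len(l),z)]
def f(p,ks=('side','scene')): return np.concatenate([(proj(k,W(p,L[k][0],15))-L[k][1]).ravel() for k in ks])
for ks in (('side','scene'),('side',),('scene',)):
    r=least_squares(f,[560,70,-.155],args=(ks,),x_scale=[100,100,.1]);print(ks,r.x,np.degrees(r.x[2]),r.fun.round(1))
    p=r.x
    for n,c in (('side',[(182.4,234.6),(224.2,236),(254.6,250.6)]),('scene',[(364,153),(324.4,139),(306,119)])):
      for q in c:
        d=at(n,*q,61)[:2]-p[:2];c_,s_=np.cos(p[2]),np.sin(p[2]);print(n,(c_*d[0]+s_*d[1]).round(1),(-s_*d[0]+c_*d[1]).round(1))
r=R.from_euler('xyz',[-1.6626792 ,  1.56965955, -1.8944686]).as_matrix();print(r.round(3)); print(np.degrees(np.arctan2(r[1,1],r[0,1])))
E
```

```text
('side', 'scene') [ 5.59519333e+02  7.03727232e+01 -1.64235014e-01] -9.409973178870759 [ 0.4 -0.5 -0.5 -1.3 -0.6 -0.7 -0.9 -0.1 -0.2 -1.1  0.2 -2.2 -0.5  0.3]
side 80.1 27.5
side -5.0 -12.2
side -87.0 -3.5
scene 88.5 20.8
scene 4.4 -20.6
scene -80.8 -7.6
('side',) [ 5.57927413e+02  7.18254268e+01 -1.66708440e-01] -9.5516899970018 [ 0.9  0.2 -0.2 -0.5 -0.1 -0.3 -0.6  0.4]
side 81.8 26.6
side -3.2 -13.4
side -85.2 -4.9
scene 90.2 19.9
scene 6.3 -21.8
scene -79.0 -9.0
('scene',) [ 5.61896498e+02  6.77652028e+01 -1.60507747e-01] -9.196416478368471 [-0.5 -0.1  0.6 -0.9 -0.2  1.1]
side 77.4 29.4
side -7.8 -10.0
side -89.8 -1.0
scene 85.8 22.7
scene 1.5 -18.4
scene -83.6 -5.1
[[-0.     0.23   0.973]
 [-0.001  0.973 -0.23 ]
 [-1.    -0.001 -0.   ]]
76.71944902657529
```

Emit:
apply_moves:
  offset:
    - [16.06,-25.04,0]
    - [16.06,-25.04,0]
    - [16.06,-25.04,0]
    - [16.06,-25.04,0]
    - [16.06,-25.04,0]
    - [16.06,-25.04,0]
    - [16.06,-25.04,0]
    - [16.06,-25.04,0]
    - [16.06,-25.04,0]
    - [16.06,-25.04,0]
    - [16.06,-25.04,0]
    - [16.06,-25.04,0]
    - [16.06,-25.04,0]
    - [16.06,-25.04,0]
    - [16.06,-25.04,0]
    - [16.06,-25.04,0]
  yaw: [-14.35,-14.35,-14.35,-14.35,-14.35,-14.35,-14.35,-14.35,-14.35,-14.35,-14.35,-14.35,-14.35,-14.35,-14.35,-14.35]
  jaw: [-1,-1,-1,-1,-1,-1,-1,-1,-1,-1,-1,-1,-1,-1,-1,-1]

```text
t: 2.15
eef_pos: [544.7, -16.9, 214.5]
tcp_rot: [-1.781, 1.57, 2.769]
ft_force: [-0.9, -0.6, 0.3]
opening: 0.999
```

```bash
cat > w.py <<'E'
from cell import env
import sys,json
from h import *
def snap(name):
    s=env.state();c=env.read_camera('wrist')
    cv2.imwrite(f'pics/{name}.png',c['frame'][:,:,::-1])
    json.dump(dict(p=list(s['eef_pos']),r=list(s['tcp_rot']),H=np.array(c['hand_eye']).tolist(),f=c['fx'],cx=c['cx'],cy=c['cy']),open(f'pics/{name}.json','w'))
    M=R.from_euler('xyz',s['tcp_rot']).as_matrix()
    print(s['t'],s['eef_pos'].round(2),'yaw',np.degrees(np.arctan2(M[1,1],M[0,1])).round(2),'tilt',np.degrees(M[:2,0]).round(2),s['ft_force'].round(2),s['opening'])
def wat(name,u,v,z):
    d=json.load(open(f'pics/{name}.json'));M=np.eye(4);M[:3,:3]=R.from_euler('xyz',d['r']).as_matrix();M[:3,3]=d['p']
    T=M@np.array(d['H']);r=T[:3,:3]@[(u-d['cx'])/d['f'],(v-d['cy'])/d['f'],1];p=T[:3,3]
    return p+r*(z-p[2])/r[2]
E
python3 -c "
from w import *
snap('w1')
crop('pics/w1.png',0,0,512,384,1,'pics/w1g.png')"
```

```text
2.15 [544.68 -16.94 214.47] yaw -9.3 tilt [-0.03  0.01] [-0.93 -0.55  0.32] 0.9992433173215725
```

View pics/w1.png

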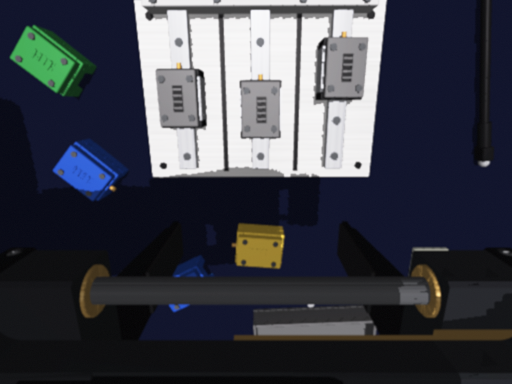

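The wrist view shows the plate with its open end at v≈177, and carriages at about (181,98), (261,108) and (343,68). A yellow decoy sits beyond the middle rail at (260,246).

```bash
python3 -c "
from h import *
crop('pics/w1.png',130,0,390,195,3,'pics/w1a.png')"
```

```text
(no output)
```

View pics/w1a.png

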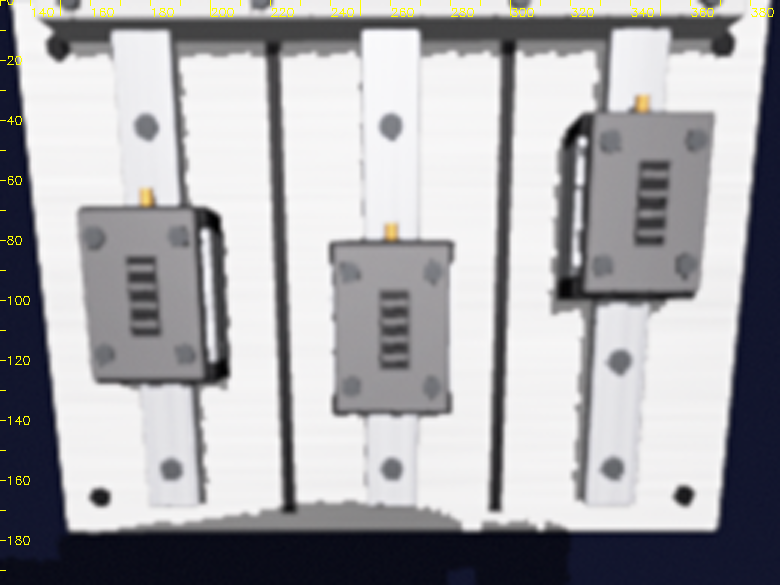

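```bash
python3 - <<'E'
from w import *
P=lambda X,Y,z: wat('w1',130+X/3,Y/3,z)[:2].round(1)
for n,c in dict(plate=[(68,530,15),(717,530,15)],L=[(78,208,61),(198,208,61),(212,382,61),(95,382,61)],M=[(331,241,61),(453,241,61),(450,412,61),(333,412,61)],R=[(590,113,61),(713,113,61),(697,297,61),(580,297,61)],rail=[(150,505,36),(202,505,36),(365,505,36),(418,505,36),(585,505,36),(635,505,36)],rtop=[(362,30,36),(420,30,36)]).items():
    pts=[P(*q) for q in c]; print(n,*pts,'mean',np.mean(pts,0).round(1))
    if n=='plate': d=pts[1]-pts[0];print(np.hypot(*d),np.degrees(np.arctan2(d[1],d[0])))
    if len(pts)==4:
        a=pts[1]-pts[0]+pts[2]-pts[3];b=pts[0]+pts[1]-pts[2]-pts[3];print(' size',np.hypot(*a)/2,np.hypot(*b)/2,'yaw',np.degrees(np.arctan2(a[1],a[0])),np.degrees(np.arctan2(-b[0],b[1])))
print('yellow',[wat('w1',u,v,42)[:2].round() for u,v in((237,225),(284,226),(282,268),(236,266))])
E
```

```text
plate [410.3  -5.4] [677.2 -49.4] mean [543.8 -27.4]
270.50251385153524 -9.361339110578694
L [460.4 108.6] [499.6 102.1] [491.9  46.1] [451.7  52.7] mean [475.9  77.4]
 size 40.2367058790851 56.54770110269735 yaw -9.368682610884466 -8.337876559785503
M [541.2  84.8] [581.5  78.2] [572.3  22.3] [531.7  29. ] mean [556.7  53.6]
 size 40.99298720513052 56.627246092318494 yaw -9.335943111869685 -9.503907176418998
R [630.6 109.4] [669.7 103. ] [660.7  47. ] [621.5  53.4] mean [645.6  78.2]
 size 39.66966725345705 56.726559035428906 yaw -9.284238095897528 -9.180038373570603
rail [452.8   2.9] [ 4.728e+02 -4.000e-01] [535.6 -10.8] [556.  -14.1] [620.3 -24.7] [639.5 -27.9] mean [546.2 -12.5]
rtop [562.5 151.3] [581.9 148.1] mean [572.2 149.7]
yellow [array([506., -76.]), array([563., -86.]), array([ 552., -143.]), array([ 495., -131.])]
```

Emit:
apply_moves:
  offset:
    - [0.48,2.82,-4.6]
    - [0.48,2.82,-4.6]
    - [0.48,2.82,-4.6]
    - [0.48,2.82,-4.6]
    - [0.48,2.82,-4.6]
    - [0.48,2.82,-4.6]
  yaw: [0,0,0,0,0,0]
  jaw: [-0.4,-0.4,-0.4,-0.4,-0.4,-0.4]

```text
t: 2.95
eef_pos: [557.3, 52.7, 100.9]
tcp_rot: [1.783, 1.569, 0.049]
ft_force: [-0.3, -0.3, 0.1]
opening: 0.702
```

```bash
python3 -c "
from w import *
snap('w2')
crop('pics/w2.png',100,120,400,384,2,'pics/w2a.png')"
```

```text
2.95 [557.34  52.72 100.9 ] yaw -9.36 tilt [0.11 0.01] [-0.28 -0.26  0.08] 0.701911875337468
```

View pics/w2a.png

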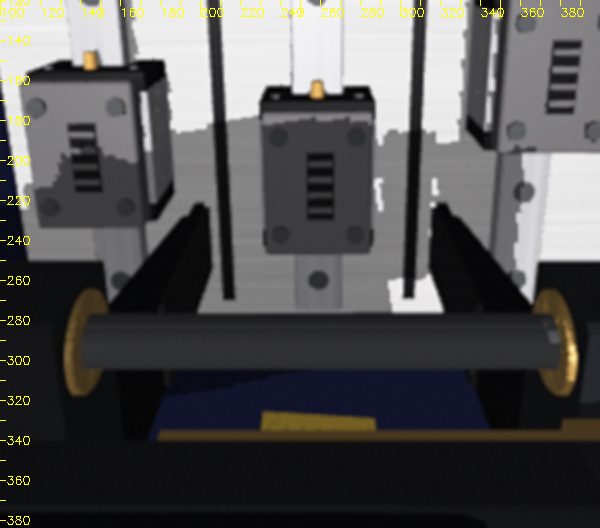

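```bash
python3 - <<'E'
from w import *
P=lambda X,Y,z: wat('w2',100+X/2,120+Y/2,z)[:2]
for q in ([(262,117),(374,117),(372,252),(264,252)],):
    print(np.mean([P(*a,61) for a in q],0), [P(*a,61).round(1) for a in q])
E
```

```text
[556.43891323  52.92565657] [array([541.1,  82.3]), array([580.5,  75.7]), array([572.4,  23.5]), array([531.8,  30.2])]
```

Emit:
apply_moves:
  offset:
    - [-0.03,0.02,-1.2]
    - [-0.03,0.02,-2.2]
    - [-0.03,0.02,-2.8]
    - [-0.03,0.02,-3.08]
    - [-0.03,0.02,-3.08]
    - [-0.03,0.02,-3.08]
  yaw: [0,0,0,0,0,0]
  jaw: [-0.4,-0.4,-0.4,-0.4,-0.4,-0.4]

```text
t: 3.75
eef_pos: [556.8, 53.3, 24.3]
tcp_rot: [1.769, 1.568, 0.034]
ft_force: [0.4, -0.3, 0.2]
opening: 0.701
```

```bash
cat > st.py <<'E'
from cell import env
import numpy as np
from scipy.spatial.transform import Rotation as R
s=env.state();M=R.from_euler('xyz',s['tcp_rot']).as_matrix()
a=np.radians(-9.3);ex=np.array([np.cos(a),np.sin(a)]);ey=np.array([-ex[1],ex[0]])
p=s['eef_pos'];d=p[:2]-[559.6,68.8];f=s['ft_force']
print('t%.2f'%s['t'],'pos',p.round(2),'jig x %.2f y %.2f'%(d@ex,d@ey),'yaw %.2f'%np.degrees(np.arctan2(M[1,1],M[0,1])),'F jx %.2f jy %.2f z %.2f'%(f[:2]@ex,f[:2]@ey,f[2]),'Mz %.2f'%s['moment'][2],s['moment'].round(2),'open mm %.2f'%(s['opening']*95))
E
python3 st.py
```

```text
t3.75 pos [556.83  53.28  24.33] jig x -0.23 y -15.76 yaw -9.36 F jx 0.41 jy -0.28 z 0.18 Mz 0.02 [-0.11  0.02  0.02] open mm 66.57
```

Now I'll close to about 47.5 mm in stages, without gripping.

Emit:
apply_moves:
  offset:
    - [0,0,0]
    - [0,0,0]
    - [0,0,0]
  yaw: [0,0,0]
  jaw: [-0.2,-0.1,-0.05]

```text
t: 4.12
eef_pos: [556.9, 53.3, 24.5]
tcp_rot: [1.766, 1.568, 0.032]
ft_force: [-1.0, 0.0, -0.6]
opening: 0.532
```

```bash
python3 st.py
```

```text
t4.12 pos [556.92  53.32  24.51] jig x -0.14 y -15.71 yaw -9.35 F jx -0.96 jy -0.14 z -0.56 Mz -0.02 [-0.09  0.11 -0.02] open mm 50.52
```

Emit:
apply_moves:
  offset:
    - [0,0,0]
    - [0,0,0]
  yaw: [0,0]
  jaw: [0,0]

```text
t: 4.38
eef_pos: [556.9, 53.3, 24.5]
tcp_rot: [1.771, 1.568, 0.037]
ft_force: [-0.6, 0.4, 0.1]
opening: 0.503
```

```bash
python3 st.py
```

```text
t4.38 pos [556.89  53.35  24.5 ] jig x -0.18 y -15.69 yaw -9.35 F jx -0.66 jy 0.27 z 0.12 Mz -0.02 [-0.07  0.08 -0.02] open mm 47.75
```

Emit:
apply_moves:
  offset:
    - [0.03,-0.005,0]
    - [0.06,-0.01,0]
    - [0.06,-0.01,0]
  yaw: [0,0,0]
  jaw: [0,0,0]

```text
t: 4.75
eef_pos: [558.4, 53.1, 24.5]
tcp_rot: [1.772, 1.568, 0.038]
ft_force: [0.2, 0.3, 0.6]
opening: 0.502
```

```bash
python3 st.py
```

```text
t4.75 pos [558.38  53.06  24.47] jig x 1.34 y -15.73 yaw -9.36 F jx 0.14 jy 0.28 z 0.55 Mz -0.03 [-0.04  0.16 -0.03] open mm 47.71
```

Emit:
apply_moves:
  offset:
    - [0.02,-0.003,0]
    - [0.02,-0.003,0]
  yaw: [0,0]
  jaw: [0,0]

```text
t: 5.0
eef_pos: [558.7, 53.0, 24.5]
tcp_rot: [1.784, 1.569, 0.05]
ft_force: [-2.2, 1.3, 0.7]
opening: 0.5
```

```bash
python3 st.py
```

```text
t5.00 pos [558.69  53.    24.47] jig x 1.66 y -15.74 yaw -9.35 F jx -2.42 jy 0.88 z 0.66 Mz -0.00 [-0.06  0.41 -0.  ] open mm 47.46
```

Emit:
apply_moves:
  offset:
    - [0.02,-0.003,0]
    - [0.02,-0.003,0]
  yaw: [0,0]
  jaw: [0,0]

```text
t: 5.25
eef_pos: [558.7, 53.0, 24.4]
tcp_rot: [1.858, 1.57, 0.124]
ft_force: [-4.6, 1.3, 2.8]
opening: 0.506
```

```bash
python3 st.py
```

```text
t5.25 pos [558.72  52.98  24.39] jig x 1.68 y -15.75 yaw -9.35 F jx -4.71 jy 0.53 z 2.78 Mz 0.06 [-0.    0.83  0.06] open mm 48.06
```

Emit:
apply_moves:
  offset:
    - [-0.08,0.013,0]
    - [-0.13,0.021,0]
    - [-0.16,0.026,0]
    - [-0.16,0.026,0]
    - [-0.16,0.026,0]
  yaw: [0,0,0,0,0]
  jaw: [0,0,0,0,0]

```text
t: 5.88
eef_pos: [554.9, 53.6, 24.5]
tcp_rot: [1.821, 1.569, 0.088]
ft_force: [1.2, -1.1, -0.4]
opening: 0.502
```

```bash
python3 st.py
```

```text
t5.88 pos [554.91  53.61  24.45] jig x -2.18 y -15.75 yaw -9.35 F jx 1.34 jy -0.90 z -0.40 Mz -0.03 [-0.16 -0.05 -0.03] open mm 47.74
```

Emit:
apply_moves:
  offset:
    - [-0.02,0.003,0]
    - [-0.02,0.003,0]
  yaw: [0,0]
  jaw: [0,0]

```text
t: 6.12
eef_pos: [554.4, 53.7, 24.5]
tcp_rot: [1.815, 1.569, 0.081]
ft_force: [1.2, 0.0, 0.2]
opening: 0.498
```

```bash
python3 st.py
```

```text
t6.12 pos [554.44  53.69  24.46] jig x -2.65 y -15.75 yaw -9.35 F jx 1.15 jy 0.22 z 0.19 Mz -0.01 [-0.16 -0.1  -0.01] open mm 47.35
```

Emit:
apply_moves:
  offset:
    - [-0.02,0.003,0]
    - [-0.02,0.003,0]
  yaw: [0,0]
  jaw: [0,0]

```text
t: 6.38
eef_pos: [554.2, 53.7, 24.5]
tcp_rot: [1.785, 1.568, 0.051]
ft_force: [1.7, 0.3, -1.7]
opening: 0.504
```

```bash
python3 st.py
```

```text
t6.38 pos [554.25  53.74  24.52] jig x -2.85 y -15.72 yaw -9.35 F jx 1.64 jy 0.55 z -1.65 Mz 0.01 [-0.1  -0.45  0.01] open mm 47.92
```

Emit:
apply_moves:
  offset:
    - [-0.02,0.003,0]
    - [-0.02,0.003,0]
  yaw: [0,0]
  jaw: [0,0]

```text
t: 6.62
eef_pos: [554.2, 53.8, 24.6]
tcp_rot: [1.751, 1.567, 0.017]
ft_force: [4.8, -0.7, -2.8]
opening: 0.5
```

```bash
python3 st.py
```

```text
t6.62 pos [554.22  53.76  24.6 ] jig x -2.88 y -15.71 yaw -9.35 F jx 4.86 jy 0.09 z -2.85 Mz 0.06 [-0.23 -0.78  0.06] open mm 47.52
```

Emit:
apply_moves:
  offset:
    - [0.09,-0.015,0]
    - [0.09,-0.015,0]
    - [0.09,-0.015,0]
    - [0.09,-0.015,1.3]
    - [0.09,-0.015,2.4]
    - [-1.2,0.4,2.4]
    - [-2.6,0.8,2.4]
    - [-3.2,0.96,2.4]
    - [-3.2,0.96,2.4]
    - [-3.2,0.96,2.4]
  yaw: [0,0,0,0,0,0,0,0,0,0]
  jaw: [-0.4,-0.4,-0.4,-0.4,-0.4,-0.4,-0.4,-0.4,-0.4,-0.4]

```text
t: 7.88
eef_pos: [475.5, 77.6, 84.7]
tcp_rot: [1.744, 1.566, 0.01]
ft_force: [-0.1, 0.1, 0.5]
opening: 0.702
```

```bash
python3 st.py; python3 -c "
from w import *
snap('w3')
crop('pics/w3.png',100,120,400,384,2,'pics/w3a.png')"
```

```text
t7.88 pos [475.49  77.56  84.65] jig x -84.42 y -4.95 yaw -9.36 F jx -0.12 jy 0.09 z 0.48 Mz -0.04 [-0.1   0.07 -0.04] open mm 66.65
7.875 [475.49  77.56  84.65] yaw -9.36 tilt [0.26 0.  ] [-0.11  0.11  0.48] 0.7015278376644413
```

View pics/w3a.png

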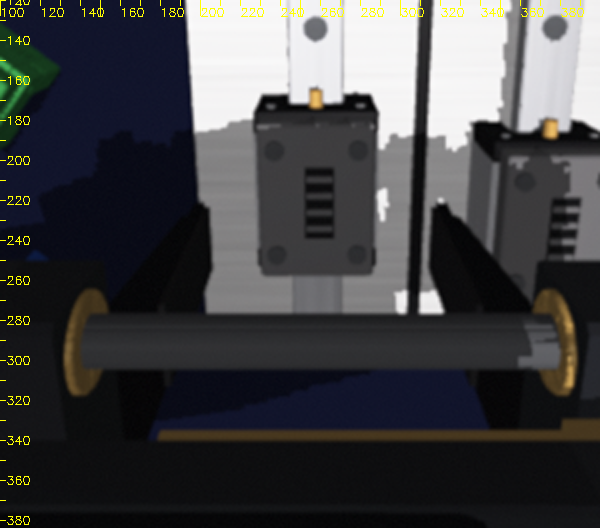

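Emit:
apply_moves:
  offset:
    - [-0.04,0.006,-1.0]
    - [-0.04,0.006,-1.8]
    - [-0.04,0.006,-2.41]
    - [-0.04,0.006,-2.41]
    - [-0.04,0.006,-2.41]
    - [-0.04,0.006,-2.41]
  yaw: [0,0,0,0,0,0]
  jaw: [-0.4,-0.4,-0.4,-0.3,-0.1,-0.05]

```text
t: 8.68
eef_pos: [474.8, 77.6, 24.9]
tcp_rot: [1.748, 1.565, 0.014]
ft_force: [1.1, -0.5, -0.2]
opening: 0.535
```

```bash
python3 st.py
```

```text
t8.68 pos [474.82  77.61  24.86] jig x -85.09 y -5.00 yaw -9.38 F jx 1.21 jy -0.28 z -0.20 Mz -0.00 [-0.14  0.1  -0.  ] open mm 50.80
```

Emit:
apply_moves:
  offset:
    - [0,0,0]
    - [0,0,0]
  yaw: [0,0]
  jaw: [0,0]

```text
t: 8.93
eef_pos: [475.0, 77.6, 25.2]
tcp_rot: [1.751, 1.565, 0.017]
ft_force: [0.8, -0.4, -0.8]
opening: 0.501
```

```bash
python3 st.py
```

```text
t8.93 pos [475.02  77.64  25.23] jig x -84.89 y -4.94 yaw -9.37 F jx 0.81 jy -0.31 z -0.80 Mz 0.02 [-0.08  0.07  0.02] open mm 47.61
```

Emit:
apply_moves:
  offset:
    - [0.03,-0.005,0]
    - [0.06,-0.01,0]
    - [0.06,-0.01,0]
  yaw: [0,0,0]
  jaw: [0,0,0]

```text
t: 9.3
eef_pos: [476.4, 77.4, 25.2]
tcp_rot: [1.747, 1.565, 0.013]
ft_force: [-0.2, -0.4, 0.0]
opening: 0.501
```

```bash
python3 st.py
```

```text
t9.30 pos [476.43  77.39  25.17] jig x -83.46 y -4.96 yaw -9.37 F jx -0.14 jy -0.44 z 0.04 Mz 0.01 [-0.02  0.24  0.01] open mm 47.55
```

Emit:
apply_moves:
  offset:
    - [0.02,-0.003,0]
    - [0.02,-0.003,0]
  yaw: [0,0]
  jaw: [0,0]

```text
t: 9.55
eef_pos: [476.5, 77.3, 25.1]
tcp_rot: [1.751, 1.566, 0.016]
ft_force: [-3.3, 0.2, 2.1]
opening: 0.5
```

```bash
python3 st.py
```

```text
t9.55 pos [476.54  77.33  25.11] jig x -83.35 y -5.00 yaw -9.37 F jx -3.30 jy -0.33 z 2.11 Mz 0.02 [-0.01  0.63  0.02] open mm 47.46
```

Emit:
apply_moves:
  offset:
    - [0.02,-0.003,0]
    - [0.02,-0.003,0]
  yaw: [0,0]
  jaw: [0,0]

```text
t: 9.8
eef_pos: [476.6, 77.3, 25.1]
tcp_rot: [1.758, 1.567, 0.024]
ft_force: [-5.5, 2.0, 2.8]
opening: 0.496
```

```bash
python3 st.py
```

```text
t9.80 pos [476.57  77.31  25.07] jig x -83.31 y -5.02 yaw -9.36 F jx -5.75 jy 1.08 z 2.83 Mz 0.01 [0.16 0.98 0.01] open mm 47.13
```

Emit:
apply_moves:
  offset:
    - [0.02,-0.003,0]
    - [0.02,-0.003,0]
  yaw: [0,0]
  jaw: [0,0]

```text
t: 10.05
eef_pos: [476.5, 77.3, 25.0]
tcp_rot: [1.78, 1.568, 0.046]
ft_force: [-5.1, 1.3, 3.7]
opening: 0.501
```

```bash
python3 st.py
```

```text
t10.05 pos [476.54  77.31  25.04] jig x -83.34 y -5.02 yaw -9.36 F jx -5.22 jy 0.45 z 3.73 Mz 0.03 [0.23 1.07 0.03] open mm 47.61
```

Emit:
apply_moves:
  offset:
    - [-0.08,0.013,0]
    - [-0.13,0.021,0]
    - [-0.16,0.026,0]
    - [-0.16,0.026,0]
    - [-0.16,0.026,0]
  yaw: [0,0,0,0,0]
  jaw: [0,0,0,0,0]

```text
t: 10.68
eef_pos: [472.8, 77.9, 25.1]
tcp_rot: [1.779, 1.568, 0.044]
ft_force: [2.1, -0.5, -0.6]
opening: 0.499
```

```bash
python3 st.py
```

```text
t10.68 pos [472.82  77.95  25.09] jig x -87.12 y -5.00 yaw -9.37 F jx 2.11 jy -0.20 z -0.63 Mz -0.03 [-0.09 -0.13 -0.03] open mm 47.40
```

Emit:
apply_moves:
  offset:
    - [-0.03,0.005,0]
    - [-0.03,0.005,0]
  yaw: [0,0]
  jaw: [0,0]

```text
t: 10.92
eef_pos: [472.2, 78.1, 25.1]
tcp_rot: [1.777, 1.567, 0.043]
ft_force: [0.9, 0.4, -0.2]
opening: 0.504
```

```bash
python3 st.py
```

```text
t10.93 pos [472.15  78.06  25.1 ] jig x -87.80 y -4.99 yaw -9.37 F jx 0.85 jy 0.57 z -0.23 Mz -0.01 [-0.14 -0.1  -0.01] open mm 47.83
```

Emit:
apply_moves:
  offset:
    - [-0.02,0.003,0]
    - [-0.02,0.003,0]
  yaw: [0,0]
  jaw: [0,0]

```text
t: 11.18
eef_pos: [472.1, 78.1, 25.2]
tcp_rot: [1.765, 1.566, 0.031]
ft_force: [3.6, -1.6, 0.8]
opening: 0.502
```

```bash
python3 st.py
```

```text
t11.18 pos [472.06  78.12  25.19] jig x -87.89 y -4.95 yaw -9.36 F jx 3.79 jy -1.05 z 0.76 Mz 0.03 [-0.21 -0.48  0.03] open mm 47.72
```

Emit:
apply_moves:
  offset:
    - [-0.02,0.003,0]
    - [-0.02,0.003,0]
  yaw: [0,0]
  jaw: [0,0]

```text
t: 11.42
eef_pos: [472.1, 78.1, 25.3]
tcp_rot: [1.757, 1.565, 0.022]
ft_force: [5.2, -1.7, -2.3]
opening: 0.504
```

```bash
python3 st.py
```

```text
t11.43 pos [472.08  78.13  25.27] jig x -87.88 y -4.93 yaw -9.37 F jx 5.39 jy -0.85 z -2.28 Mz 0.10 [-0.41 -0.88  0.1 ] open mm 47.90
```

Emit:
apply_moves:
  offset:
    - [0.09,-0.015,0]
    - [0.09,-0.015,0]
    - [0.09,-0.015,0]
    - [0.09,-0.015,1.3]
    - [0.09,-0.015,2.4]
    - [2.0,0,2.4]
    - [4.4,0,2.4]
    - [6.5,0,2.4]
    - [6.98,0,2.4]
    - [6.98,0,2.4]
    - [6.98,0,2.4]
  yaw: [0,0,0,0,0,0,0,0,0,0,0]
  jaw: [-0.4,-0.4,-0.4,-0.4,-0.4,-0.4,-0.4,-0.4,-0.4,-0.4,-0.4]

```text
t: 12.8
eef_pos: [645.1, 78.2, 85.1]
tcp_rot: [1.754, 1.567, 0.02]
ft_force: [0.0, -0.1, -0.8]
opening: 0.699
```

```bash
python3 st.py; python3 -c "
from w import *
snap('w4')
crop('pics/w4.png',100,120,400,384,2,'pics/w4a.png')"
```

```text
t12.80 pos [645.1   78.24  85.14] jig x 82.85 y 23.14 yaw -9.35 F jx 0.05 jy -0.14 z -0.76 Mz -0.07 [-0.1   0.05 -0.07] open mm 66.42
12.8 [645.1   78.24  85.14] yaw -9.35 tilt [0.23 0.  ] [ 0.03 -0.14 -0.76] 0.6991503917654082
```

View pics/w4a.png

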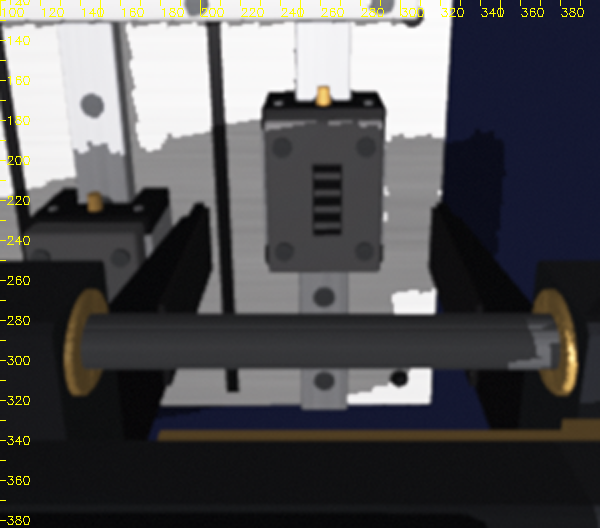

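Emit:
apply_moves:
  offset:
    - [0.06,-0.01,-1.0]
    - [0.06,-0.01,-1.8]
    - [0.06,-0.01,-2.41]
    - [0.06,-0.01,-2.41]
    - [0.06,-0.01,-2.41]
    - [0.06,-0.01,-2.41]
  yaw: [0,0,0,0,0,0]
  jaw: [-0.4,-0.4,-0.4,-0.3,-0.1,-0.05]

```text
t: 13.6
eef_pos: [647.1, 78.1, 25.8]
tcp_rot: [1.757, 1.565, 0.023]
ft_force: [-0.8, -0.2, -0.2]
opening: 0.538
```

```bash
python3 st.py
```

```text
t13.60 pos [647.14  78.06  25.82] jig x 84.89 y 23.28 yaw -9.35 F jx -0.79 jy -0.31 z -0.17 Mz -0.02 [-0.09  0.05 -0.02] open mm 51.07
```

Emit:
apply_moves:
  offset:
    - [0,0,0]
    - [0,0,0]
  yaw: [0,0]
  jaw: [0,0]

```text
t: 13.85
eef_pos: [647.3, 78.0, 26.2]
tcp_rot: [1.756, 1.565, 0.022]
ft_force: [-0.9, -0.3, -0.2]
opening: 0.502
```

```bash
python3 st.py
```

```text
t13.85 pos [647.32  78.04  26.2 ] jig x 85.07 y 23.29 yaw -9.35 F jx -0.80 jy -0.44 z -0.18 Mz 0.02 [-0.12  0.09  0.02] open mm 47.71
```

Emit:
apply_moves:
  offset:
    - [0.03,-0.005,0]
    - [0.06,-0.01,0]
    - [0.06,-0.01,0]
  yaw: [0,0,0]
  jaw: [0,0,0]

```text
t: 14.22
eef_pos: [648.8, 77.8, 26.2]
tcp_rot: [1.757, 1.565, 0.023]
ft_force: [-0.0, 0.3, -0.8]
opening: 0.498
```

```bash
python3 st.py
```

```text
t14.22 pos [648.81  77.8   26.18] jig x 86.59 y 23.29 yaw -9.35 F jx -0.07 jy 0.24 z -0.76 Mz -0.02 [-0.06  0.14 -0.02] open mm 47.34
```

Emit:
apply_moves:
  offset:
    - [0.03,-0.005,0]
    - [0.03,-0.005,0]
  yaw: [0,0]
  jaw: [0,0]

```text
t: 14.48
eef_pos: [649.6, 77.7, 26.1]
tcp_rot: [1.758, 1.565, 0.024]
ft_force: [-0.5, -0.3, 0.2]
opening: 0.497
```

```bash
python3 st.py
```

```text
t14.47 pos [649.58  77.68  26.14] jig x 87.36 y 23.31 yaw -9.35 F jx -0.43 jy -0.37 z 0.17 Mz 0.01 [-0.06  0.22  0.01] open mm 47.25
```

Emit:
apply_moves:
  offset:
    - [0.02,-0.003,0]
    - [0.02,-0.003,0]
  yaw: [0,0]
  jaw: [0,0]

```text
t: 14.72
eef_pos: [649.8, 77.6, 26.1]
tcp_rot: [1.756, 1.565, 0.022]
ft_force: [-2.4, 0.4, 1.7]
opening: 0.5
```

```bash
python3 st.py
```

```text
t14.72 pos [649.79  77.57  26.09] jig x 87.59 y 23.23 yaw -9.35 F jx -2.47 jy 0.03 z 1.71 Mz 0.04 [-0.03  0.63  0.04] open mm 47.54
```

Emit:
apply_moves:
  offset:
    - [0.02,-0.003,0]
    - [0.02,-0.003,0]
  yaw: [0,0]
  jaw: [0,0]

```text
t: 14.98
eef_pos: [649.8, 77.6, 26.0]
tcp_rot: [1.77, 1.567, 0.036]
ft_force: [-5.0, 0.3, 3.0]
opening: 0.501
```

```bash
python3 st.py
```

```text
t14.97 pos [649.8   77.58  26.04] jig x 87.59 y 23.24 yaw -9.35 F jx -5.02 jy -0.47 z 3.04 Mz 0.05 [0.03 1.07 0.05] open mm 47.62
```

Emit:
apply_moves:
  offset:
    - [-0.08,0.013,0]
    - [-0.16,0.026,0]
    - [-0.21,0.034,0]
    - [-0.21,0.034,0]
    - [-0.21,0.034,0]
  yaw: [0,0,0,0,0]
  jaw: [0,0,0,0,0]

```text
t: 15.6
eef_pos: [644.6, 78.4, 26.1]
tcp_rot: [1.773, 1.566, 0.039]
ft_force: [-1.0, 0.5, 0.4]
opening: 0.495
```

```bash
python3 st.py
```

```text
t15.60 pos [644.6   78.44  26.07] jig x 82.33 y 23.25 yaw -9.35 F jx -1.03 jy 0.31 z 0.36 Mz -0.05 [-0.11  0.06 -0.05] open mm 47.06
```

Emit:
apply_moves:
  offset:
    - [0.078,-0.013,-0.08]
    - [0.078,-0.013,-0.08]
    - [0.078,-0.013,-0.08]
    - [0.078,-0.013,-0.08]
    - [0.078,-0.013,-0.08]
    - [0.078,-0.013,-0.08]
  yaw: [0,0,0,0,0,0]
  jaw: [0,0,0.05,0.08,0.12,0.2]

```text
t: 16.35
eef_pos: [646.4, 78.1, 24.0]
tcp_rot: [1.77, 1.567, 0.036]
ft_force: [-1.0, 1.0, -0.3]
opening: 0.463
```

```bash
python3 st.py
```

```text
t16.35 pos [646.43  78.11  24.01] jig x 84.18 y 23.22 yaw -9.34 F jx -1.16 jy 0.79 z -0.34 Mz -0.04 [-0.12  0.18 -0.04] open mm 43.97
```

Emit:
apply_moves:
  offset:
    - [0,0,0]
    - [0,0,0]
    - [0,0,0]
  yaw: [0,0,0]
  jaw: [0.6,1,1]

```text
t: 16.73
eef_pos: [646.4, 78.1, 24.0]
tcp_rot: [1.772, 1.567, 0.038]
ft_force: [-0.1, -0.6, -0.7]
opening: 0.465
```

```bash
python3 st.py
```

```text
t16.73 pos [646.45  78.13  24.  ] jig x 84.20 y 23.24 yaw -9.34 F jx 0.04 jy -0.65 z -0.65 Mz 0.03 [-0.11  0.14  0.03] open mm 44.19
```

Emit:
apply_moves:
  offset:
    - [-0.03,-0.2,0]
    - [-0.09,-0.55,0]
    - [-0.16,-0.99,0]
    - [-0.23,-1.38,0]
    - [-0.29,-1.78,0]
    - [-0.32,-1.97,0]
    - [-0.32,-1.97,0]
  yaw: [0,0,0,0,0,0,0]
  jaw: [1,1,1,1,1,1,1]

```text
t: 17.6
eef_pos: [638.4, 28.4, 24.0]
tcp_rot: [1.752, 1.567, 0.018]
ft_force: [0.2, -0.5, -1.9]
opening: 0.461
```

```bash
python3 st.py
```

```text
t17.60 pos [638.44  28.39  24.02] jig x 84.34 y -27.14 yaw -9.38 F jx 0.29 jy -0.46 z -1.88 Mz 0.00 [-0.14  0.06  0.  ] open mm 43.76
```

Emit:
apply_moves:
  offset:
    - [-0.065,-0.4,0]
    - [-0.13,-0.8,0]
    - [-0.197,-1.2,0]
    - [-0.262,-1.6,0]
    - [-0.328,-2.0,0]
    - [-0.393,-2.4,0]
    - [-0.458,-2.8,0]
    - [-0.524,-3.2,0]
    - [-0.59,-3.6,0]
    - [-0.614,-3.75,0]
    - [-0.614,-3.75,0]
  yaw: [0,0,0,0,0,0,0,0,0,0,0]
  jaw: [1,1,1,1,1,1,1,1,1,1,1]

```text
t: 18.98
eef_pos: [623.0, -65.6, 23.9]
tcp_rot: [1.766, 1.567, 0.031]
ft_force: [0.6, -0.2, -1.3]
opening: 0.461
```

```bash
python3 st.py; python3 -c "
from cell import env
from h import *
for n in ('scene','side'):
    cv2.imwrite(f'pics/{n}1.png',env.read_camera(n)['frame'][:,:,::-1])
crop('pics/scene1.png',230,80,430,230,4,'pics/c3.png')"
```

```text
t18.98 pos [622.99 -65.57  23.94] jig x 84.28 y -122.36 yaw -9.40 F jx 0.63 jy -0.10 z -1.31 Mz -0.02 [-0.14  0.05 -0.02] open mm 43.80
```

View pics/c3.png

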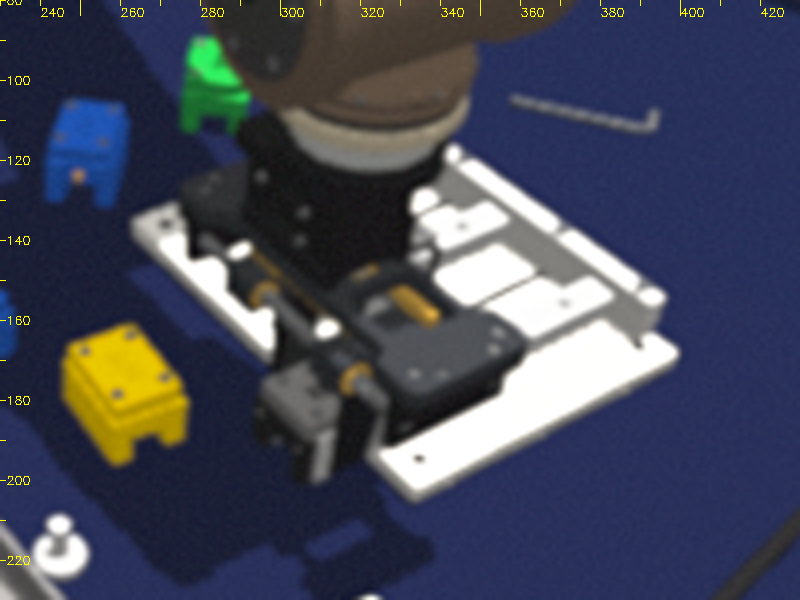

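Emit:
apply_moves:
  offset:
    - [-0.065,-0.4,0]
    - [-0.065,-0.4,0.2]
    - [-0.065,-0.4,1.0]
    - [-0.065,-0.4,2.2]
    - [-0.065,-0.4,3.4]
    - [-0.1,-0.7,4.24]
    - [-0.3,-1.7,4.24]
    - [-0.6,-3.2,4.24]
    - [-0.9,-4.7,4.24]
    - [-1.2,-6.2,4.24]
    - [-1.5,-7.7,4.24]
    - [-1.7,-9.0,4.24]
    - [-1.76,-9.54,4.24]
    - [-1.76,-9.54,4.24]
    - [-1.76,-9.54,4.24]
  yaw: [0,0,0,0,0,0,0,0,0,0,0,0,0,0,0]
  jaw: [1,1,1,1,1,1,1,1,1,1,1,1,1,1,1]

```text
t: 20.95
eef_pos: [579.2, -302.5, 130.0]
tcp_rot: [1.872, 1.567, 0.138]
ft_force: [0.5, 0.0, -2.0]
opening: 0.463
```

```bash
python3 st.py; python3 -c "
from cell import env
from h import *
for n in ('scene','side'):
    cv2.imwrite(f'pics/{n}2.png',env.read_camera(n)['frame'][:,:,::-1])
from w import snap
snap('w5')
a=cv2.imread('pics/scene2.png')[80:340,100:440];b=cv2.imread('pics/side2.png')[90:310,130:330]
cv2.imwrite('pics/c4.png',cv2.resize(a,None,fx=2,fy=2));cv2.imwrite('pics/s4.png',cv2.resize(b,None,fx=2.5,fy=2.5))"
```

```text
t20.95 pos [ 579.23 -302.51  130.01] jig x 79.38 y -363.26 yaw -9.33 F jx 0.46 jy 0.11 z -1.99 Mz 0.02 [-0.14  0.11  0.02] open mm 44.01
21.05 [ 579.35 -302.48  130.08] yaw -9.3 tilt [0.22 0.02] [-0.53  0.22 -3.06] 0.4601197170501824
```

View pics/c4.png

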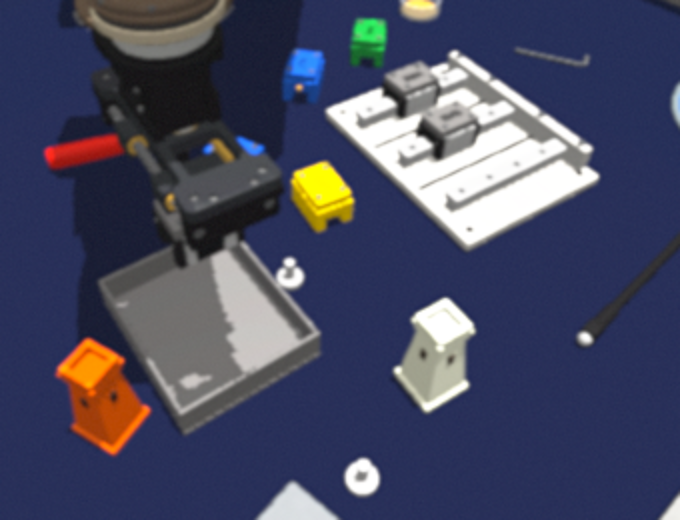

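View pics/w5.png

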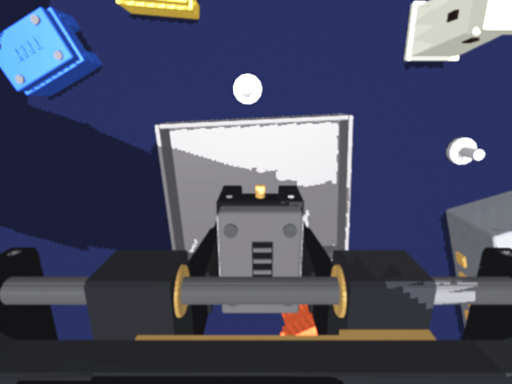

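View pics/s4.png

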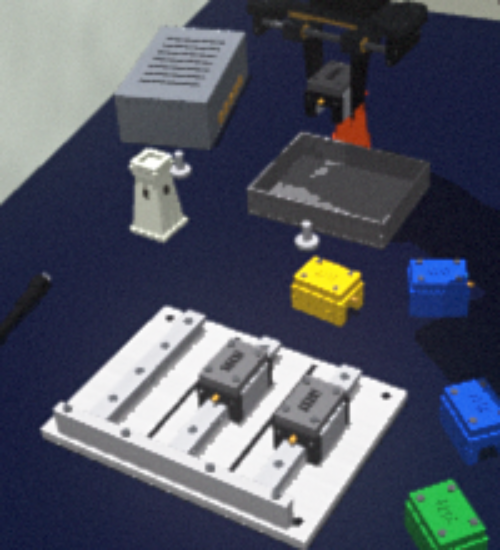

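```bash
python3 -c "
from w import *
print([wat('w5',u,v,35)[:2].round(1) for u,v in((157,127),(352,117))], [wat('w5',u,v,91)[:2].round(1) for u,v in((281,310),(317,330))])"
```

```text
[array([ 502. , -230.5]), array([ 667.6, -249.4])] [array([ 582.6, -387.2]), array([ 609.2, -411.5])]
```

Emit:
apply_moves:
  offset:
    - [0,-0.2,-1.0]
    - [0,-0.2,-2.2]
    - [0,-0.2,-3.2]
    - [0,-0.2,-4.0]
    - [0,-0.2,-4.5]
    - [0,-0.2,-4.72]
    - [0,-0.2,-4.72]
    - [0,-0.2,-4.72]
  yaw: [0,0,0,0,0,0,0,0]
  jaw: [1,1,1,1,1,1,1,1]

```text
t: 22.1
eef_pos: [579.7, -307.8, 12.8]
tcp_rot: [1.65, 1.566, -0.083]
ft_force: [-0.4, -0.0, -2.7]
opening: 0.461
```

```bash
python3 st.py
```

```text
t22.10 pos [ 579.68 -307.84   12.81] jig x 80.69 y -368.45 yaw -9.30 F jx -0.35 jy -0.06 z -2.72 Mz 0.05 [-0.11  0.09  0.05] open mm 43.81
```

Emit:
apply_moves:
  offset:
    - [0,0,-0.05]
    - [0,0,-0.1]
    - [0,0,-0.1]
  yaw: [0,0,0]
  jaw: [1,1,1]

```text
t: 22.48
eef_pos: [579.7, -307.8, 10.3]
tcp_rot: [1.654, 1.566, -0.079]
ft_force: [0.4, -1.3, -1.7]
opening: 0.46
```

```bash
python3 st.py
```

```text
t22.48 pos [ 579.66 -307.82   10.31] jig x 80.66 y -368.43 yaw -9.30 F jx 0.64 jy -1.25 z -1.69 Mz 0.01 [-0.14  0.08  0.01] open mm 43.74
```

Emit:
apply_moves:
  offset:
    - [0,0,-0.05]
    - [0,0,-0.05]
  yaw: [0,0]
  jaw: [1,1]

```text
t: 22.72
eef_pos: [579.6, -307.8, 8.9]
tcp_rot: [1.68, 1.566, -0.053]
ft_force: [-0.5, 0.0, -2.2]
opening: 0.46
```

```bash
python3 st.py
```

```text
t22.73 pos [ 579.61 -307.79    8.94] jig x 80.60 y -368.40 yaw -9.30 F jx -0.45 jy -0.05 z -2.20 Mz 0.01 [-0.09  0.09  0.01] open mm 43.70
```

Emit:
apply_moves:
  offset:
    - [0,0,-0.04]
    - [0,0,-0.04]
  yaw: [0,0]
  jaw: [1,1]

```text
t: 22.98
eef_pos: [579.5, -307.8, 7.8]
tcp_rot: [1.699, 1.566, -0.034]
ft_force: [-0.4, 0.3, -1.9]
opening: 0.46
```

```bash
python3 st.py
```

```text
t22.98 pos [ 579.52 -307.76    7.82] jig x 80.51 y -368.39 yaw -9.30 F jx -0.43 jy 0.22 z -1.87 Mz -0.01 [-0.1   0.1  -0.01] open mm 43.72
```

Emit:
apply_moves:
  offset:
    - [0,0,-0.03]
    - [0,0,-0.03]
  yaw: [0,0]
  jaw: [1,1]

```text
t: 23.22
eef_pos: [579.5, -307.7, 7.0]
tcp_rot: [1.716, 1.566, -0.017]
ft_force: [0.4, -0.1, -2.4]
opening: 0.462
```

```bash
python3 st.py
```

```text
t23.23 pos [ 579.49 -307.74    6.97] jig x 80.48 y -368.38 yaw -9.30 F jx 0.39 jy -0.06 z -2.42 Mz -0.02 [-0.07  0.08 -0.02] open mm 43.87
```

Emit:
apply_moves:
  offset:
    - [0,0,-0.025]
    - [0,0,-0.025]
  yaw: [0,0]
  jaw: [1,1]

```text
t: 23.48
eef_pos: [579.6, -307.8, 6.5]
tcp_rot: [1.685, 1.566, -0.049]
ft_force: [0.0, -0.3, 0.5]
opening: 0.464
```

```bash
python3 st.py
```

```text
t23.48 pos [ 579.58 -307.79    6.54] jig x 80.58 y -368.41 yaw -9.30 F jx 0.08 jy -0.24 z 0.46 Mz 0.02 [-0.04  0.23  0.02] open mm 44.05
```

Emit:
apply_moves:
  offset:
    - [0,0,-0.025]
    - [0,0,-0.025]
  yaw: [0,0]
  jaw: [1,1]

```text
t: 23.72
eef_pos: [579.6, -307.8, 6.5]
tcp_rot: [1.66, 1.566, -0.074]
ft_force: [-1.7, 1.3, 6.5]
opening: 0.461
```

```bash
python3 st.py
```

```text
t23.73 pos [ 579.56 -307.78    6.52] jig x 80.56 y -368.41 yaw -9.30 F jx -1.88 jy 0.98 z 6.55 Mz 0.02 [0.17 0.58 0.02] open mm 43.81
```

Emit:
apply_moves:
  offset:
    - [0,0,0.01]
    - [0,0,0.01]
    - [0,0,0.02]
    - [0,0,0.02]
    - [0,0,0.02]
  yaw: [0,0,0,0,0]
  jaw: [0.05,0,-0.1,-0.25,-0.4]

```text
t: 24.35
eef_pos: [579.6, -307.8, 7.0]
tcp_rot: [1.671, 1.566, -0.062]
ft_force: [0.1, 0.1, -0.2]
opening: 0.666
```

```bash
python3 st.py
```

```text
t24.35 pos [ 579.55 -307.78    6.96] jig x 80.55 y -368.41 yaw -9.30 F jx 0.08 jy 0.09 z -0.23 Mz -0.00 [-0.13  0.03 -0.  ] open mm 63.31
```

Emit:
apply_moves:
  offset:
    - [0,0,0.3]
    - [0,0,1.0]
    - [0,0,2.2]
    - [0,0,3.5]
    - [0,0,5.0]
    - [-0.5,2.0,6.5]
    - [-1.0,4.0,7.5]
    - [-1.5,6.0,7.5]
    - [-1.5,6.0,7.5]
  yaw: [0,0,0,0,0,0,0,0,0]
  jaw: [-0.4,-0.4,-0.4,-0.4,-0.4,-0.4,-0.4,-0.4,-0.4]

```text
t: 25.48
eef_pos: [541.4, -155.0, 196.5]
tcp_rot: [1.612, 1.564, -0.118]
ft_force: [0.7, 0.1, -0.1]
opening: 0.695
```

```bash
python3 st.py; python3 -c "
from cell import env
from h import *
for n in ('scene','side'):
    cv2.imwrite(f'pics/{n}3.png',env.read_camera(n)['frame'][:,:,::-1])
a=cv2.imread('pics/scene3.png')[80:340,100:440];b=cv2.imread('pics/side3.png')[90:310,130:330]
cv2.imwrite('pics/c5.png',cv2.resize(a,None,fx=2,fy=2));cv2.imwrite('pics/s5.png',cv2.resize(b,None,fx=2.5,fy=2.5))"
```

```text
t25.48 pos [ 541.4  -155.04  196.55] jig x 18.21 y -223.84 yaw -9.13 F jx 0.67 jy 0.23 z -0.13 Mz -0.01 [-0.11  0.06 -0.01] open mm 66.02
```

View pics/c5.png

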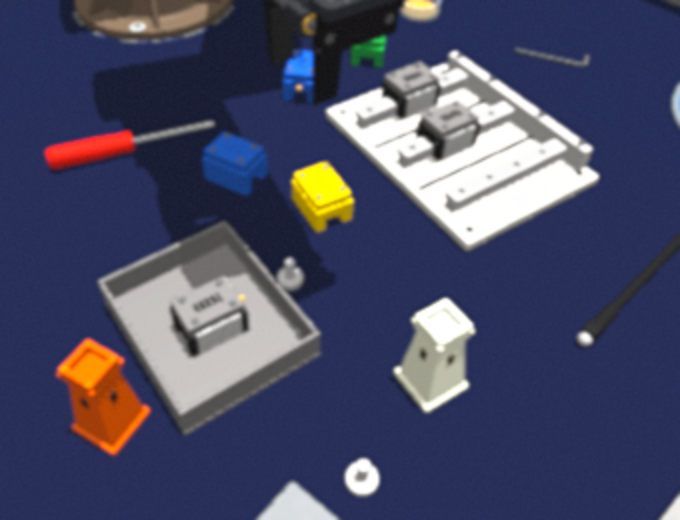

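View pics/s5.png

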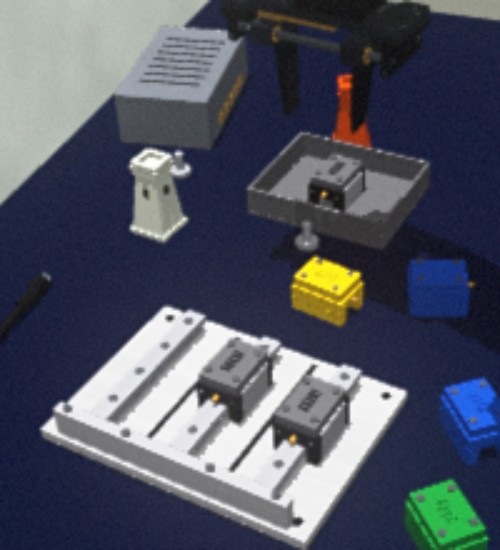

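The carriage stands upright in the tray at scene (205,235). The other two are still on their rails in the same places, both towers are upright and the arm is clear, so I'm handing in.

```bash
python3 -c "
from cell import env
print(env.job_done())"
```

```text
the job is handed in; nothing more can be done
None
```

The worn carriage is the one on the x = +85 rail. It is now standing upright in the repairs tray, and the job is handed in at about 25.6 s.

- **Finding the worn one:** I nudged each carriage sideways between loosely set fingers, with no more than about 6 N.
  - **Sound pair:** the x = 0 and x = -85 carriages travelled 4.56 and 4.55 mm from stop to stop. About 3.7 mm of that was finger clearance, so each has about 0.9 mm of play.
  - **Worn one:** the x = +85 carriage moved at least 5.26 mm. I stopped before reaching its second stop, because that was already beyond the sound ones, so its full play of about 3 mm was not measured.
- **Moving it:** it slid off the open end with side forces under 1 N. It touched the tray floor about 2.5 mm lower than a sound carriage would, which fits a worn one. The greatest set-down force I read was 6.5 N.
- **Last checks:** the final pictures show it upright in the tray. The other two carriages are still on their rails and look unmoved. Both towers are standing where they were, and the gripper is clear of everything. No check failed or disagreed with another.

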